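# Refit a lamp battery and screw down its hold-down cover

### The arm

A 7-joint arm with a two-finger parallel gripper is mounted at the origin on a cart in front of the work surface, level with it; the furniture and walls round the work are solid. World frame = base frame: x ahead of the robot, y to its left, z up, the work surface at z = 0. Lengths are in m, angles in degrees, forces in N, time in s.
With the tool pointing down it reaches from about 0.425 to 0.875 m from the base axis. Payload 4.7 kg.
Tool frame: the origin (TCP) lies at the very end of the fingers, on their centre line; the grasp point (between the pads) lies 19 mm behind it; z points along the fingers, y is the line along which they close (so a half turn about z gives the same grasp; the last joint's range is limited). The gripper opens to 87 mm and grips with 3 to 60 N. Pads are 19 mm wide; open, the fingers measure 117 mm over their backs; the gripper's body (75 mm by 190 mm) begins 51 mm behind the grasp point.
Start: joints at [75.636, 18.392, -4.016, 83.108, 1.295, 78.541, -3.26], TCP at [0.17, -0.627, 0.223] pointing down, gripper open.
Joint ranges: [-163.93, 163.93], [-17.29, 119.83], [-79.2, 71.16], [3.27, 140.29], [-89.18, 269.18], [5.43, 117.66], [-154.24, 154.24]. Speed limits (degrees/s): [147.25, 147.25, 180, 180, 180, 180, 180].

### API

Orientations are given as [roll, pitch, yaw] about the fixed x, y, z axes, in that order (R = Rz(yaw) Ry(pitch) Rx(roll)).
In Python, from cell import get_obs, eyes, env gives the robot as it stands.
- The arm moves only by the tool servo_tool, never from a script. Its argument "series" is a list that holds one entry, the list of rows, each a list of 7 numbers: the shift along the tool's x, y, z in units of 300 mm (1.0 is 300 mm), then the turn, a rotation vector about the tool's x, y, z in units of pi rad (1.0 is pi rad), then the opening, from 0 (shut) to 1 (fully open). In form: [[[tx, ty, tz, wx, wy, wz, gripper], ...]]. A call has 1 to 12 rows; each row is the pose to reach, as a shift and turn from the pose commanded when the call began, along the tool's axes at that moment, turning the shorter way round; what a row does not reach only later rows make up. A row lasts 1/12 s, in which the tool goes at most 41.7 mm and 7.16 degrees, less where a joint would pass 70% of its speed; a pose out of reach is approached as far as the arm can. A call with a number of a shift or a turn outside -1 to 1 is refused whole. A call with a gripper value outside its range is refused whole. The fingers move at their own pace and stop on an object; "grip_force" is the grip in N (left out, the last holds). Time passes only in rows, so rows that repeat a pose let the fingers close. It gives the time, the measured TCP pose, the force, the opening and the grip force at its end, in the units of the state.
- get_obs(): the state, without advancing time (a new reading comes with each control period).
- eyes.read_camera(name): name is "scene" or "top"; returns a dict with "frame" (400x640x3 uint8, red, green, blue), "depth" (400x640 float32, m along the optical axis (not along the pixel's ray), 0 where there is no reading), "fx", "fy", "cx", "cy" (pixels), "distortion" ([k1, k2, p1, p2, k3] as OpenCV has them; the pictures are not rectified), "origin" and "rotation" of the camera in the world. Camera axes: x right, y down, z forward; pixel columns grow to the right and rows downward; lengths in m; the calibration is good to about 2 mm. A picture is of the moment at which its call begins.
- env.sign_off(): hands the job in; it is judged then, once.
The state is a dict: "time_s": time; "qpos": joint angles; "joint_velocities": joint speeds; "effort": joint torques, N m; "tool_pos": TCP position; "tool_rot": TCP orientation; "force": force on the tool from outside, world axes, zero at the start; "wrist_torque": the same for the moment, N m; "grip_width": finger opening in m; "grasp_force": force on a finger pad.
Only numpy, scipy, OpenCV 4.12 (cv2) and the standard library are available. Lean on these libraries where they do the work, as an engineer would, in place of code of your own. Each camera call takes 0.05 s, during which the arm holds its last target. There are 200 camera calls.

### The job

Put the spare battery cell upright into the empty pocket of the battery block, lay the round cover over the centre stud so that it rests flat on all three cells with its collar up, then screw the wing nut down the stud (clockwise) until it is snug against the cover, and let go. Leave the tools and tapes lying round it where they are.

Things in the scene. Friction and masses are not known exactly. Their poses are not given: they have to be found in the camera images.
- battery_block: Fixed square grey plastic block, 156 x 156 x 38 mm, any yaw, two short black terminals on its +x side. Origin: centre of its underside on the bench; z up. Three round pockets, 41 mm wide, 32 mm deep, centres 50 mm from the middle, 120 deg apart; two hold a cell, one is empty. A fixed steel stud stands upright in the middle.
- pocket_1 (a point): Centre of one pocket's floor (6 mm above the bench, 32 mm below the block's top).
- pocket_2 (a point): Centre of another pocket's floor.
- pocket_3 (a point): Centre of the third pocket's floor.
- stud_tip (a point): Tip of the stud, on its axis, 114 mm above the bench. Stud 22 mm thick; its top 8 mm taper from 12 to 7 mm. Below the taper a coarse right-hand two-start thread, 22 mm over the crests, 21 mm drop per turn; its two crests begin 102 mm above the bench on the block's +x and -x sides. It holds the nut when let go; half screwed on, the nut may lean a few degrees.
- cell_a: Battery cell already standing in one of the pockets: bare-metal cylinder 34 mm diameter, 62 mm tall with a small brass nub at the top, black band near the top; about 30 mm of it stands out of the block. Origin: centre of its underside; z towards the nub.
- cell_b: Second cell already standing in a pocket, same as cell_a.
- spare_cell: The spare cell, same as cell_a (34 mm diameter, 62 mm tall, 140 g), standing upright on the bench to the robot's right. Origin: centre of its underside; z up towards the nub.
- cover: Hold-down cover lying on the bench at the left, collar up: dark steel disc 140 mm diameter, 6 mm thick, with a 26 mm centre hole and round it a bright upright collar, 58 mm outside and 45 mm inside diameter, 16 mm taller (22 mm in all). 250 g. Origin: centre of the disc's underside; z up. On the three cells its origin is 68 mm above the bench; the nut goes inside the collar.
- wing_nut: Big steel wing nut standing on the bench at the right. Round hub 37 mm wide, 46 mm tall, blind bore 24 mm wide, 42 mm deep, open below; on top a straight bar (two wings) 90 mm long, 14 mm thick, 22 mm tall, rounded ends. 340 g. Origin: centre of the hub's underside; x along the wings, z up. Thread teeth in the bore within 0.5 rad of +x and of -x, 15 mm above the underside.
- tape_measure: Bystander: black and yellow tape measure, 42 x 84 x 64 mm. Origin: centre of its underside.
- masking_tape: Bystander: white roll of masking tape lying flat, 96 mm diameter, 42 mm tall. Origin: centre of its underside.
- pliers: Bystander: black combination pliers lying flat, 174 mm long along its y, 66 mm wide, 16 mm tall. Origin: centre of its underside.
- screwdriver: Bystander: screwdriver with amber handle lying flat, 185 mm long along its y, 24 mm thick. Origin: centre of its underside.
- nut_wings (a point): Middle of the wing bar, 57 mm above the nut's underside. Put on the stud, the nut first rests 83 to 94 mm above the bench, lowest with its wings about 1.15 rad anticlockwise of the block's x axis. Turned clockwise it catches and, 2.6 rad past that axis (either way round), is snug: underside at 74 mm, turning resistance jumps from below 0.2 to over 0.35 N m.
Not all that is in view belongs to the job. Of the things that look like the cover, the larger one is meant.

How it is judged:
By the outcome, as a careful person would: the job done as asked, in the order asked, and still so for the second after the job is handed in, with the robot touching nothing.
It also fails if it takes over 72 s, if anything falls off the work surface, if the arm or the gripper's body presses on something with over 40 N, if the wrist force passes 120 N, or if a joint passes its speed limit or range.

## Working session

There is one attempt and no reset: what is moved stays moved. The work goes in short steps, Python scripts to look and compute and a tool call to move; the robot and the scene stay as the last step left them, time stands still between calls to the robot, and variables do not carry over. Pictures are saved under pics/ and viewed, at most 10 in all, crops included, and the job is handed in when it is done.

Besides the shell and the picture viewer there is one more tool, called as name(argument=value, ...) on one line, values as JSON. servo_tool: Moves the arm, as the interface text tells. Shifts and turns lie within -1 to 1; 1 stands for 300 mm of shift or pi rad of turn. Its arguments: {"type":"object","properties":{"series":{"type":"array"},"grip_force":{"type":"number"}},"required":["series"]}

```bash
ls; mkdir -p pics; cat > h.py <<'E'
import numpy as np, cv2
from cell import get_obs, eyes, env
from scipy.spatial.transform import Rotation as R
def cam(n):
    c=eyes.read_camera(n); c['K']=np.array([[c['fx'],0,c['cx']],[0,c['fy'],c['cy']],[0,0,1]]); return c
def rot(c):
    r=np.array(c['rotation']); return r if r.shape==(3,3) else None
def rays(c,uv):
    p=cv2.undistortPoints(np.array(uv,float).reshape(-1,1,2),c['K'],np.array(c['distortion'],float))[:,0]
    return np.c_[p,np.ones(len(p))]@rot(c).T
def onplane(c,uv,z):
    d=rays(c,uv); o=np.array(c['origin']); return o+d*((z-o[2])/d[:,2])[:,None]
def cloud(c):
    v,u=np.mgrid[0:400,0:640]; d=rays(c,np.c_[u.ravel(),v.ravel()])
    return (np.array(c['origin'])+d*c['depth'].reshape(-1,1)).reshape(400,640,3)
E
python3 - <<'E'
from h import *
for n in('scene','top'):
    c=cam(n); cv2.imwrite(f'pics/{n}0.png',c['frame'][:,:,::-1]); print(n,c['origin'],c['rotation'],c['fx'],c['distortion'],(c['depth']>0).mean())
print(get_obs())
E
```

```text
pics
scene [ 0.27770996 -0.68809303  1.0535913 ] [-138.00488017   -0.37215895  -16.27096814] 487.4542385678521 [-0.12317574  0.          0.          0.          0.        ] 0.99594140625
top [0.33848567 0.12024023 1.17303773] [-1.70456467e+02 -3.94060836e-02 -8.89448321e+01] 373.57581956369984 [-0.01994825  0.          0.          0.          0.        ] 0.9959453125
{'time_s': 0.1, 'qpos': array([75.63641205, 18.43309576, -4.01439682, 83.1661596 ,  1.29537903,
       78.54045191, -3.25843868]), 'joint_velocities': array([ 0.02933007,  0.02122001, -0.03751983, -0.23221303,  0.05891193,
       -0.03169789,  0.0565673 ]), 'effort': array([ 9.09654500e-05, -4.92570877e+01, -4.05569337e-01, -3.13398635e+01,
       -6.39704615e-02,  3.94826999e-02,  8.21464027e-05]), 'tool_pos': array([ 0.16992405, -0.62690167,  0.22160554]), 'tool_rot': array([-1.79905537e+02,  6.09792282e-03,  1.51737088e+01]), 'force': array([-0.29478183, -0.7782849 , -0.24117711]), 'wrist_torque': array([0.07122837, 0.01295627, 0.00150687]), 'grasp_force': 0.0, 'grip_width': 0.08740848156908865}
```

```bash
sed -i "s/^def rot.*/def rot(c):/; s/^    r=np.array.*/    return R.from_euler('xyz',c['rotation'],degrees=True).as_matrix()/" h.py
python3 - <<'E'
from h import *
for n in('scene','top'):
    c=cam(n); P=cloud(c); np.savez(f'{n}0.npz',P=P,f=c['frame'])
    z=P[:,:,2]; print(n,np.median(z), [P[v,u].round(3) for v,u in((100,320),(200,320),(300,320),(200,160),(200,480))])
E
```

```text
scene 0.2928664214906486 [array([0.704, 0.661, 0.047]), array([ 0.58 ,  0.248, -0.003]), array([ 0.481, -0.08 , -0.002]), array([ 0.079,  0.658, -0.278]), array([ 0.803, -0.137,  0.329])]
top 0.018829368667466206 [array([0.732, 0.115, 0.327]), array([ 0.545,  0.107, -0.002]), array([0.246, 0.104, 0.133]), array([ 0.552,  0.663, -0.103]), array([ 0.554, -0.405,  0.001])]
```

View pics/scene0.png

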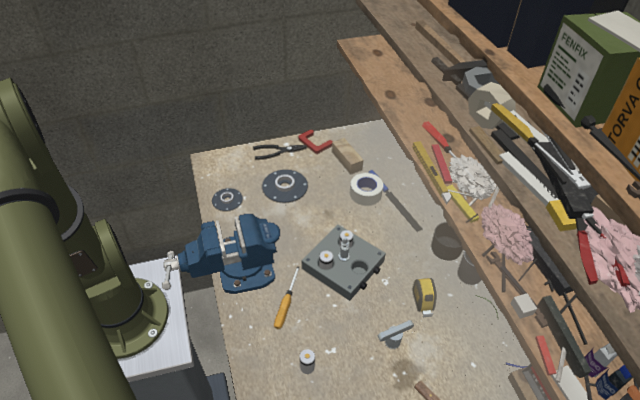

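View pics/top0.png

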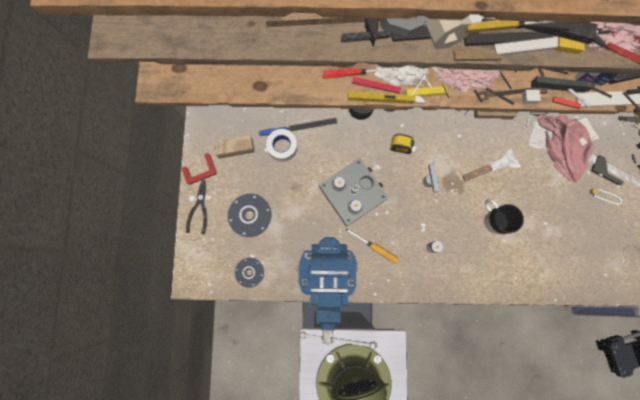

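The scene view shows the big cover at (285,185), the block at (343,260), the nut at (395,332) and the cell at (307,357). In the top view the cover is at (249,215), the block at (353,192) with the empty pocket at (367,182), the nut at (431,178) and the cell at (435,246). The blue vise is at (328,280), and shelves overhang at the far side.

```bash
python3 - <<'E'
from h import *
def up(n,r,k):
    f=np.load(f'{n}0.npz')['f'][r[1]:r[3],r[0]:r[2],::-1]; return cv2.resize(f,None,fx=k,fy=k,interpolation=cv2.INTER_CUBIC)
a=up('top',(310,145,450,265),5); 
b=up('scene',(290,215,430,375),3)
cv2.imwrite('pics/crop.png',a)
for n in('scene','top'):
    D=np.load(f'{n}0.npz');P=D['P'];z=P[:,:,2]
    def reg(name,x,y,zl):
        m=(P[:,:,0]>x[0])&(P[:,:,0]<x[1])&(P[:,:,1]>y[0])&(P[:,:,1]<y[1])&(z>zl[0])&(z<zl[1])
        q=P[m]; 
        if len(q)>3: 
            r=cv2.minAreaRect(q[:,:2].astype(np.float32)*1000); print(n,name,len(q),'med',np.median(q,0).round(4),'mid',((q.min(0)+q.max(0))/2).round(4),'ext',(np.ptp(q,0)).round(3),'rect',np.round(r[0],1),np.round(r[1],1),round(r[2],1))
    c=lambda u,v: P[v,u].round(3)
    if n=='top':
        pts=dict(cover=(232,215),nut=(431,178),cell=(435,246),blk=(353,205),stud=(355,189)); 
        T={k:c(*v) for k,v in pts.items()}; print(T)
    # uses scene-independent windows
    for name,x,y,zl in [('cell',(.35,.46),(-.2,-.08),(.03,.08)),('nuttop',(.5,.68),(-.2,-.05),(.055,.09)),('nutall',(.5,.68),(-.2,-.05),(.01,.09)),('blocktop',(.42,.68),(-.02,.2),(.028,.048)),('cells',(.42,.68),(-.02,.2),(.058,.08)),('stud',(.42,.68),(-.02,.2),(.09,.13)),('cover',(.4,.6),(.28,.5),(.002,.03)),('collar',(.4,.6),(.28,.5),(.014,.03))]: reg(name,x,y,zl)
E
```

```text
scene nutall 686 med [ 0.5573 -0.0704  0.0373] mid [ 0.5787 -0.0768  0.0278] ext [0.137 0.054 0.035] rect [578.7 -76.8] [137.4  53.6] 0.0
scene blocktop 1565 med [0.5649 0.0182 0.0384] mid [0.5695 0.0892 0.0379] ext [0.218 0.218 0.02 ] rect [619.4  45.6] [283.  165.2] 38.7
scene cells 271 med [0.5591 0.0049 0.0661] mid [0.5538 0.024  0.0689] ext [0.104 0.083 0.022] rect [560.5  16.1] [120.3  53.2] 36.0
scene stud 60 med [5.663e-01 3.000e-04 1.020e-01] mid [0.4995 0.0387 0.1041] ext [0.158 0.092 0.025] rect [496.3  37. ] [ 22.1 177.2] 64.9
scene cover 1593 med [0.496  0.3512 0.0062] mid [0.5001 0.3899 0.0147] ext [0.199 0.22  0.025] rect [500.1 389.9] [219.7 199.3] 90.0
scene collar 157 med [0.4926 0.3359 0.0196] mid [0.5145 0.3986 0.0207] ext [0.168 0.202 0.013] rect [531.3 402.3] [168.3 187.5] 12.3
{'cover': array([0.49 , 0.384, 0.004]), 'nut': array([ 0.608, -0.231,  0.061]), 'cell': array([ 0.402, -0.237,  0.056]), 'blk': array([0.519, 0.008, 0.065]), 'stud': array([0.563, 0.006, 0.095])}
top nutall 321 med [ 0.5628 -0.0656  0.0373] mid [ 0.5775 -0.0746  0.0271] ext [0.124 0.049 0.034] rect [577.4 -74.7] [ 49.2 123.6] 89.8
top blocktop 1445 med [0.5668 0.0275 0.0377] mid [0.568  0.0474 0.038 ] ext [0.213 0.134 0.02 ] rect [569.2   6.8] [156.2 156.9] 35.1
top cells 211 med [0.5601 0.0174 0.0659] mid [0.5545 0.0282 0.0683] ext [0.101 0.082 0.02 ] rect [557.   23.4] [119.8  42.3] 35.2
top stud 45 med [0.5662 0.0076 0.1008] mid [0.4999 0.042  0.1022] ext [0.157 0.09  0.024] rect [501.8  48. ] [ 19.5 177.5] 58.0
top cover 2051 med [0.4969 0.358  0.0057] mid [0.5    0.3899 0.0155] ext [0.2   0.22  0.027] rect [500.1 389.9] [199.7 219.8] 0.1
top collar 138 med [0.4932 0.3356 0.0206] mid [0.5166 0.3948 0.0216] ext [0.165 0.21  0.015] rect [534.3 388.4] [167.9 195.4] 10.5
```

View pics/crop.png

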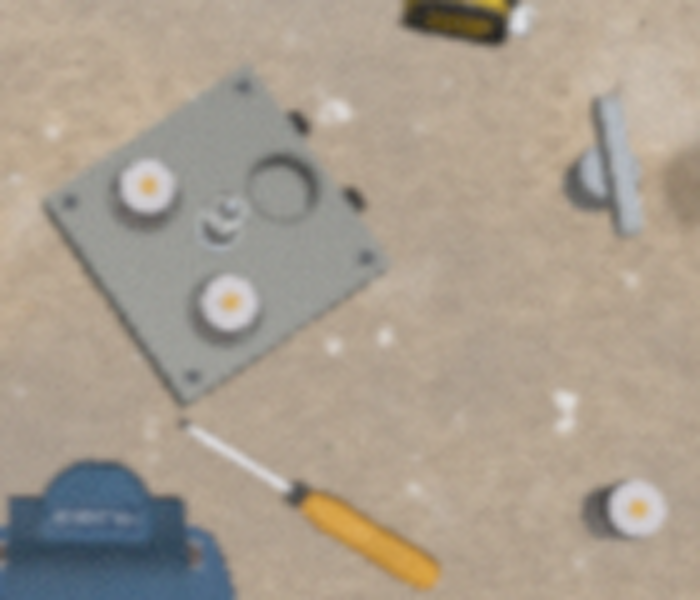

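The crop is clear: the block's terminals are on the upper-right side (yaw about -55°), and the empty pocket is on that side at crop (283,188). The cells are at (148,187) and (230,302), and the nut's wings run from (605,100) to (630,235). Next I'll get precise positions from both views.

```bash
cat > m.py <<'E'
from h import *
def near(P,xy,r,zl,zh): return (np.hypot(P[:,:,0]-xy[0],P[:,:,1]-xy[1])<r)&(P[:,:,2]>zl)&(P[:,:,2]<zh)
def circ(c,m,z):
    cs,_=cv2.findContours(m.astype(np.uint8),0,2); k=max(cs,key=cv2.contourArea)
    w=onplane(c,k[:,0],z)[:,:2].astype(np.float32)*1000
    M=cv2.moments(w.reshape(-1,1,2)); e=cv2.minAreaRect(w)
    return np.round([M['m10']/M['m00'],M['m01']/M['m00']],1),np.round(e[0],1),np.round(e[1],1),round(e[2],1)
E
python3 - <<'E'
from m import *
for n in('scene','top'):
    c=cam(n);P=cloud(c);f=c['frame'].astype(int)
    for nm,xy,zt in(('spare',(.40,-.237),.062),('ca',(.52,.008),.068),('cb',(.585,.06),.068)):
        m=near(P,xy,.035,zt-.012,zt+.01); print(n,nm,m.sum(),*circ(c,m,zt))
    m=near(P,(.6,-.235),.08,.05,.09); q=P[m]; print(n,'nut',m.sum(),*circ(c,m,.068),'z',q[:,2].min(),q[:,2].max())
    m=near(P,(.495,.345),.12,.002,.03); print(n,'cover',*circ(c,m,.006))
    m=near(P,(.495,.345),.04,.014,.03); print(n,'collar',*circ(c,m,.022))
    m=near(P,(.569,.007),.115,.03,.2); print(n,'blk',*circ(c,m,.038))
    m=near(P,(.566,.006),.025,.1,.125); print(n,'stud',*circ(c,m,.112))
    m=near(P,(.54,-.04),.09,-.01,.033); 
    s=near(P,(.566,.006),.08,-.01,.03); q=P[s]; print(n,'pocket low pts',len(q),q.mean(0).round(3),q.min(0).round(3),q.max(0).round(3))
E
```

```text
scene spare 192 [ 400.2 -246. ] [ 400.5 -244.9] [35.1 30.4] 74.0
scene ca 136 [516.6  -4.4] [517.1  -4.7] [36.1 33.5] 44.2
scene cb 106 [588.9  47.1] [587.6  45. ] [33.2 31.9] 73.9
scene nut 314 [ 608.  -242.4] [ 607.7 -242.2] [88.9 21.2] 8.5 z 0.0502456424873885 0.07471208665551499
scene cover [490.8 327.1] [489.  327.8] [144.1 161. ] 16.5
scene collar [493.6 339.1] [492.4 333. ] [46.3 54. ] 76.7
scene blk [568.1   2.4] [568.7   2. ] [162.8 156.9] 35.2
scene stud [566.4  -1.5] [567.8  -2.8] [13.9 20.8] 20.7
scene pocket low pts 292 [ 0.56  -0.026  0.014] [ 0.489 -0.062 -0.003] [0.625 0.065 0.03 ]
top spare 117 [ 400.2 -239.3] [ 399.9 -239.9] [32.7 32.9] 88.2
top ca 104 [518.2   2.8] [517.7   2.7] [33.5 30. ] 0.2
top cb 102 [588.6  52.5] [588.8  52.7] [31.  33.4] 1.1
top nut 172 [ 608.6 -234.1] [ 608.6 -234.3] [86.2 19.2] 7.4 z 0.05013692969934325 0.07435928365770317
top cover [492.2 330.2] [493.7 328. ] [141.8 146.5] 27.0
top collar [492.3 330.8] [492.2 330.5] [56.7 49.8] 2.5
top blk [568.9   6.9] [568.6   7.2] [156.1 157.5] 35.2
top stud [567.   6.] [566.4   6. ] [14.9  8.7] 0.1
top pocket low pts 226 [ 0.57  -0.01   0.009] [ 0.492 -0.056 -0.004] [0.618 0.083 0.03 ]
```

servo_tool(series=[[[0.72,-0.7,0,0,0,-0.4157,1],[0.72,-0.7,0,0,0,-0.4157,1],[0.72,-0.7,0,0,0,-0.4157,1],[0.72,-0.7,0,0,0,-0.4157,1],[0.72,-0.7,0,0,0,-0.4157,1],[0.72,-0.7,0,0,0,-0.4157,1],[0.72,-0.7,0,0,0,-0.4157,1],[0.72,-0.7,0,0,0,-0.4157,1],[0.72,-0.7,0,0,0,-0.4157,1],[0.72,-0.7,0,0,0,-0.4157,1],[0.72,-0.7,0,0,0,-0.4157,1],[0.72,-0.7,0,0,0,-0.4157,1]]])

```text
time_s: 1.3
tool_pos: [0.3236, -0.368, 0.2227]
tool_rot: [180.0, 0.0, 90.1]
force: [-0.5, 0.5, -0.0]
grip_width: 0.0873
grasp_force: 0.0
```

servo_tool(series=[[[0.427,0.255,0.242,0,0,0,1],[0.427,0.255,0.242,0,0,0,1],[0.427,0.255,0.242,0,0,0,1],[0.427,0.255,0.242,0,0,0,1],[0.427,0.255,0.242,0,0,0,1],[0.427,0.255,0.242,0,0,0,1],[0.427,0.255,0.242,0,0,0,1]]])

```text
time_s: 1.88
tool_pos: [0.3999, -0.2408, 0.1502]
tool_rot: [-180.0, 0.0, 89.9]
force: [-0.3, -0.2, 0.7]
grip_width: 0.0872
grasp_force: 0.0
```

```bash
python3 - <<'E'
from m import *
o=get_obs(); print(o['time_s'],o['tool_pos'],o['tool_rot'],o['qpos'].round(1))
ims=[]
for n in('scene','top'):
    c=cam(n)
    t=o['tool_pos']; pr=lambda p: cv2.projectPoints(rot(c).T@(np.array(p)-c['origin']),np.zeros(3),np.zeros(3),c['K'],np.array(c['distortion']))[0].ravel()
    p=pr(t); f=c['frame'][:,:,::-1].copy(); u,v=p.astype(int); 
    a=f[v-50:v+50,u-50:u+50]; a=cv2.resize(a,None,fx=4,fy=4,interpolation=cv2.INTER_CUBIC)
    for s in(-.0436,0,.0436):
        q=(pr(t+[s,0,0])-[u-50,v-50])*4+2; cv2.drawMarker(a,(int(q[0]),int(q[1])),(0,0,255),0,10,1)
    ims.append(a)
    P=cloud(c)
    if n=='top':
        D=P; m=(D[:,:,0]>.66)&(D[:,:,0]<.95)&(abs(D[:,:,1])<.3)&(D[:,:,2]>.2); q=D[m]; print('shelf x min',np.percentile(q[:,0],[0.5,5]),np.percentile(q[:,2],[1,50,99]))
        m=(D[:,:,0]>.2)&(D[:,:,0]<.45)&(D[:,:,1]>0)&(D[:,:,1]<.2)&(D[:,:,2]>.03); q=D[m]; print('vise',np.percentile(q,[1,99],0).round(3))
cv2.imwrite('pics/grip.png',np.hstack(ims))
E
```

```text
1.8833 [ 0.39992777 -0.24077083  0.15016591] [-1.79994270e+02  4.20493672e-02  8.99286523e+01] [ 5.610e+01  0.000e+00 -2.810e+01  1.127e+02  1.000e-01  6.720e+01
  2.790e+01]
shelf x min [0.71863671 0.72003187] [0.31582854 0.52416696 0.67356971]
vise [[0.205 0.031 0.031]
 [0.413 0.134 1.173]]
```

View pics/grip.png

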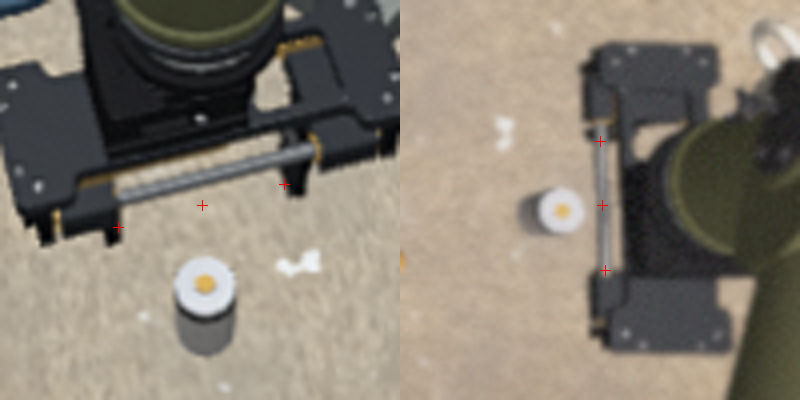

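The markers show that the scene camera reads about 5 mm toward -y, so I'll trust the top camera. The fingers straddle the cell.

servo_tool(series=[[[0.003,0,0.2,0,0,0,1],[0.003,0,0.3,0,0,0,1],[0.003,0,0.367,0,0,0,1],[0.003,0,0.367,0,0,0,1],[0.003,0,0.367,0,0,0,0.2],[0.003,0,0.367,0,0,0,0.2],[0.003,0,0.367,0,0,0,0.2],[0.003,0,0.367,0,0,0,0.2],[0.003,0,0.367,0,0,0,0.2],[0.003,0,0.367,0,0,0,0.2]]], grip_force=25)

```text
time_s: 2.82
tool_pos: [0.4007, -0.2397, 0.0409]
tool_rot: [179.9, 0.1, 90.0]
force: [-0.7, 0.4, -0.2]
grip_width: 0.0547
grasp_force: 0.0
```

servo_tool(series=[[[0,0,0,0,0,0,0.2],[0,0,0,0,0,0,0.2],[0,0,0,0,0,0,0.2],[0,0,0,0,0,0,0.2],[0,0,0,0,0,0,0.2],[0,0,0,0,0,0,0.2],[0,0,-0.1,0,0,0,0.2],[0,0,-0.2,0,0,0,0.2],[0,0,-0.3,0,0,0,0.2],[0,0,-0.4,0,0,0,0.2],[0,0,-0.4,0,0,0,0.2]]])

```text
time_s: 3.73
tool_pos: [0.4032, -0.2409, 0.1654]
tool_rot: [179.6, 0.3, 90.0]
force: [1.3, 0.3, -1.3]
grip_width: 0.033
grasp_force: 25.0
```

servo_tool(series=[[[0.1,0.1,0,0,0,-0.03,0.2],[0.2,0.2,0,0,0,-0.06,0.2],[0.3,0.29,0,0,0,-0.09,0.2],[0.4,0.385,0,0,0,-0.12,0.2],[0.5,0.48,0,0,0,-0.15,0.2],[0.6,0.575,0,0,0,-0.18,0.2],[0.687,0.657,0,0,0,-0.194,0.2],[0.687,0.657,0,0,0,-0.194,0.2],[0.687,0.657,0,0,0,-0.194,0.2],[0.687,0.657,0,0,0,-0.194,0.2]]])

```text
time_s: 4.57
tool_pos: [0.5963, -0.0335, 0.1584]
tool_rot: [-179.9, -0.1, 124.9]
force: [0.5, -1.1, -1.6]
grip_width: 0.0334
grasp_force: 25.0
```

```bash
python3 - <<'E'
from m import *
o=get_obs(); print(o['time_s'],o['tool_pos'],o['tool_rot'],o['qpos'].round(1),o['force'])
ims=[]
t=o['tool_pos']
for n,u,v in(('scene',360,240),('top',360,190)):
    c=cam(n); f=c['frame'][:,:,::-1].copy()
    a=f[v-50:v+50,u-50:u+50]; ims.append(cv2.resize(a,None,fx=4,fy=4,interpolation=cv2.INTER_CUBIC))
cv2.imwrite('pics/pk.png',np.hstack(ims))
E
```

```text
4.5667 [ 0.59627878 -0.03345291  0.15839432] [-1.79868488e+02 -8.05930226e-02  1.24914640e+02] [ 35.2  19.1 -41.8  94.5  13.2  71.7  25.7] [ 0.51523213 -1.08190354 -1.61532787]
```

View pics/pk.png

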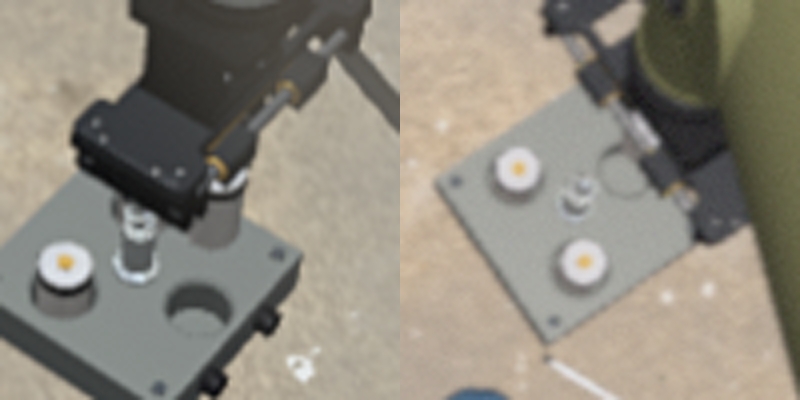

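servo_tool(series=[[[0,0,0.1,0,0,0,0.2],[0,0,0.2,0,0,0,0.2],[0,0,0.25,0,0,0,0.2],[0,0,0.28,0,0,0,0.2],[0,0,0.3,0,0,0,0.2],[0,0,0.32,0,0,0,0.2],[0,0,0.32,0,0,0,0.2],[0,0,0.32,0,0,0,0.2]]])

```text
time_s: 5.33
tool_pos: [0.5977, -0.0333, 0.0646]
tool_rot: [180.0, 0.1, 124.9]
force: [0.4, 0.1, -0.6]
grip_width: 0.0331
grasp_force: 25.0
```

servo_tool(series=[[[0,0,0.03,0,0,0,0.2],[0,0,0.053,0,0,0,0.2],[0,0,0.053,0,0,0,0.2],[0,0,0.053,0,0,0,0.65],[0,0,0.053,0,0,0,0.65],[0,0,0.053,0,0,0,0.65],[0,0,0.053,0,0,0,0.65],[0,0,0.053,0,0,0,0.65],[0,0,-0.05,0,0,0,0.65],[0,0,-0.15,0,0,0,0.65],[0,0,-0.28,0,0,0,0.65],[0,0,-0.4,0,0,0,1]]])

```text
time_s: 6.33
tool_pos: [0.597, -0.0329, 0.1856]
tool_rot: [-180.0, -0.0, 124.9]
force: [1.2, 0.0, -0.3]
grip_width: 0.0584
grasp_force: 0.0
```

servo_tool(series=[[[0.95,0.33,0,0,0,0,1],[0.95,0.33,0,0,0,0,1],[0.95,0.33,0,0,0,0,1],[0.95,0.33,0,0,0,0,1],[0.95,0.33,0,0,0,0,1],[0.95,0.33,0,0,0,0,1],[0.95,0.33,0,0,0,0,1],[0.95,0.33,0,0,0,0,1],[0.95,0.33,0,0,0,0,1],[0.95,0.33,0,0,0,0,1],[0.95,0.33,0,0,0,0,1]]])

```text
time_s: 7.25
tool_pos: [0.5162, 0.2553, 0.1837]
tool_rot: [-180.0, 0.1, 124.8]
force: [1.0, -0.8, -0.3]
grip_width: 0.0868
grasp_force: 0.0
```

```bash
python3 - <<'E'
from m import *
o=get_obs(); print(o['time_s'],o['tool_pos'],o['tool_rot'],o['qpos'].round(1))
for n in('scene','top'):
    c=cam(n);P=cloud(c)
    m=near(P,(.5975,-.034),.035,.056,.078); print(n,'placed',m.sum(),*circ(c,m,.068), np.median(P[m][:,2]))
    for nm,xy in(('ca',(.518,.002)),('cb',(.588,.052))):
        m=near(P,xy,.035,.056,.078); print(n,nm,m.sum(),*circ(c,m,.068), np.median(P[m][:,2])) if m.sum()>5 else 0
E
```

```text
7.25 [0.5162099  0.25534491 0.18366777] [-1.79968648e+02  7.30698351e-02  1.24785708e+02] [ 13.9  16.9 -50.6  95.6  13.6  73.9  -4.5]
scene placed 152 [596.8 -38.7] [597.3 -39. ] [40.2 32.5] 70.6 0.06665894889017066
scene ca 134 [516.8  -4.3] [517.6  -5.1] [34.7 34.5] 34.7 0.06537419386146032
scene cb 105 [589.  47.] [587.4  43.7] [36.5 31.2] 71.6 0.06599163990950718
top placed 102 [596.8 -32.4] [596.6 -32.2] [31.1 33.5] 1.1 0.0657247318409736
top ca 105 [518.    2.9] [517.6   2.7] [33.5 30. ] 0.2 0.06566008916509092
top cb 102 [588.6  52.5] [588.8  52.7] [31.  33.4] 1.1 0.06572071336884688
```

servo_tool(series=[[[0.13,0.04,0,0,0,0,1],[0.249,0.078,0,0,0,0,1],[0.249,0.078,0.1,0,0,0,1],[0.249,0.078,0.2,0,0,0,1],[0.249,0.078,0.3,0,0,0,1],[0.249,0.078,0.4,0,0,0,1],[0.249,0.078,0.48,0,0,0,1],[0.249,0.078,0.53,0,0,0,1],[0.249,0.078,0.56,0,0,0,1],[0.249,0.078,0.575,0,0,0,1],[0.249,0.078,0.575,0,0,0,1]]], grip_force=35)

```text
time_s: 8.27
tool_pos: [0.4921, 0.3315, 0.0112]
tool_rot: [-180.0, -0.0, 124.9]
force: [-0.6, -0.8, -0.2]
grip_width: 0.0867
grasp_force: 0.0
```

servo_tool(series=[[[-0.004,0,0.008,0,0,0,1],[-0.004,0,0.008,0,0,0,0.4],[-0.004,0,0.008,0,0,0,0.4],[-0.004,0,0.008,0,0,0,0.4],[-0.004,0,0.008,0,0,0,0.4],[-0.004,0,0.008,0,0,0,0.4],[-0.004,0,0.008,0,0,0,0.4],[-0.004,0,0.008,0,0,0,0.4],[-0.004,0,0.008,0,0,0,0.4],[-0.004,0,0.008,0,0,0,0.4],[-0.004,0,0.008,0,0,0,0.4],[-0.004,0,0.008,0,0,0,0.4]]])

```text
time_s: 9.27
tool_pos: [0.4925, 0.331, 0.0092]
tool_rot: [180.0, 0.0, 124.9]
force: [-1.4, -0.2, 4.5]
grip_width: 0.0568
grasp_force: 35.0
```

servo_tool(series=[[[0,0,-0.02,0,0,0,0.4],[0,0,-0.06,0,0,0,0.4],[0,0,-0.15,0,0,0,0.4],[0,0,-0.25,0,0,0,0.4],[0,0,-0.35,0,0,0,0.4],[0,0,-0.45,0,0,0,0.4],[0,0,-0.53,0,0,0,0.4],[0,0,-0.57,0,0,0,0.4],[0,0,-0.57,0,0,0,0.4]]])

```text
time_s: 10.02
tool_pos: [0.4936, 0.3323, 0.1833]
tool_rot: [179.7, 0.0, 124.9]
force: [-0.2, -0.4, -1.8]
grip_width: 0.0565
grasp_force: 35.0
```

servo_tool(series=[[[-0.05,-0.02,0,0,0,0,0.4],[-0.15,-0.06,0,0,0,0,0.4],[-0.27,-0.108,0,0,0,0,0.4],[-0.39,-0.157,0,0,0,0,0.4],[-0.51,-0.205,0,0,0,0,0.4],[-0.63,-0.253,0,0,0,0,0.4],[-0.73,-0.293,0,0,0,0,0.4],[-0.8,-0.322,0,0,0,0,0.4],[-0.826,-0.332,0,0,0,0,0.4],[-0.826,-0.332,0,0,0,0,0.4],[-0.826,-0.332,0,0,0,0,0.4]]])

```text
time_s: 10.93
tool_pos: [0.5516, 0.0717, 0.1788]
tool_rot: [-179.9, -0.1, 124.9]
force: [0.3, 1.7, -2.4]
grip_width: 0.0569
grasp_force: 35.0
```

```bash
python3 - <<'E'
from m import *
o=get_obs(); t=o['tool_pos']; print(o['time_s'],t,o['tool_rot'],o['qpos'].round(1),o['force'])
for n in('scene','top'):
    c=cam(n);P=cloud(c);z0=t[2]-.009
    m=near(P,t[:2],.09,z0-.012,z0+.03); q=P[m]; print(n,'cover?',m.sum(),*circ(c,m,z0+.006),np.percentile(q[:,2],[2,30,50,70,98]).round(3))
    m=near(P,(.5685,.006),.025,.1,.125)
    if m.sum()>3: print(n,'stud',*circ(c,m,.112))
    cv2.imwrite(f'pics/{n}_cov.png',c['frame'][100:300,220:460,::-1].repeat(2,0).repeat(2,1))
E
```

```text
10.9333 [0.55162406 0.0717142  0.1787512 ] [-1.79938049e+02 -1.30185548e-01  1.24929811e+02] [ 30.9  13.3 -46.5  98.7  10.   72.5  17.1] [ 0.27306758  1.73248979 -2.41473201]
scene cover? 1273 [556.   48.3] [552.6  52.5] [138.7 109.5] 8.6 [0.171 0.175 0.176 0.177 0.193]
scene stud [565.9  -1.9] [566.3  -3.4] [14.1 21.3] 9.7
top cover? 567 [527.2 109.6] [524.5 110.7] [127.3  47.3] 35.3 [0.172 0.175 0.176 0.177 0.189]
```

View pics/top_cov.png

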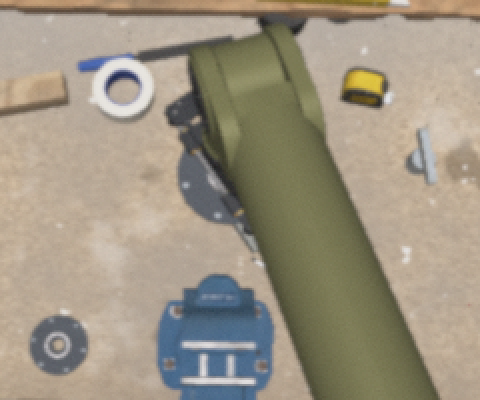

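The top view shows the cover in the fingers at (210,185), level and clear of everything. Moving over the stud now.

servo_tool(series=[[[-0.1,-0.04,0,0,0,0,0.4],[-0.18,-0.068,0,0,0,0,0.4],[-0.212,-0.08,0,0,0,0,0.4],[-0.212,-0.08,0,0,0,0,0.4],[-0.212,-0.08,0.05,0,0,0,0.4],[-0.212,-0.08,0.1,0,0,0,0.4],[-0.212,-0.08,0.14,0,0,0,0.4],[-0.212,-0.08,0.17,0,0,0,0.4],[-0.212,-0.08,0.2,0,0,0,0.4],[-0.212,-0.08,0.22,0,0,0,0.4],[-0.212,-0.08,0.22,0,0,0,0.4],[-0.212,-0.08,0.22,0,0,0,0.4]]])

```text
time_s: 12.03
tool_pos: [0.5693, 0.0051, 0.1139]
tool_rot: [-180.0, -0.0, 124.9]
force: [-0.4, 0.7, -3.4]
grip_width: 0.0568
grasp_force: 35.0
```

Past the tip with no contact; going on down gently.

servo_tool(series=[[[0,0,0.02,0,0,0,0.4],[0,0,0.04,0,0,0,0.4],[0,0,0.06,0,0,0,0.4],[0,0,0.06,0,0,0,0.4]]])

```text
time_s: 12.37
tool_pos: [0.5683, 0.0046, 0.0944]
tool_rot: [-179.9, -0.1, 124.9]
force: [0.5, 0.5, -2.6]
grip_width: 0.0572
grasp_force: 35.0
```

servo_tool(series=[[[0,0,0.02,0,0,0,0.4],[0,0,0.04,0,0,0,0.4],[0,0,0.055,0,0,0,0.4],[0,0,0.055,0,0,0,0.4],[0,0,0.055,0,0,0,0.4]]])

```text
time_s: 12.78
tool_pos: [0.569, 0.0049, 0.079]
tool_rot: [-180.0, -0.0, 124.9]
force: [-0.7, 0.0, -2.2]
grip_width: 0.0567
grasp_force: 35.0
```

servo_tool(series=[[[0,0,0.004,0,0,0,0.4],[0,0,0.004,0,0,0,0.4],[0,0,0.004,0,0,0,1],[0,0,0.004,0,0,0,1],[0,0,0.004,0,0,0,1],[0,0,0.004,0,0,0,1],[0,0,0.004,0,0,0,1],[0,0,0,0,0,0,1],[0,0,-0.1,0,0,0,1],[0,0,-0.2,0,0,0,1],[0,0,-0.32,0,0,0,1],[0,0,-0.4,0,0,0,1]]])

```text
time_s: 13.78
tool_pos: [0.5702, 0.0053, 0.2027]
tool_rot: [179.9, 0.1, 124.9]
force: [0.9, -0.2, 0.0]
grip_width: 0.0871
grasp_force: 0.0
```

servo_tool(series=[[[-0.08,-0.04,0,0,0,-0.035,1],[-0.16,-0.08,0.02,0,0,-0.07,1],[-0.25,-0.12,0.04,0,0,-0.11,1],[-0.34,-0.16,0.07,0,0,-0.15,1],[-0.42,-0.2,0.07,0,0,-0.19,1],[-0.5,-0.24,0.07,0,0,-0.23,1],[-0.58,-0.28,0.07,0,0,-0.265,1],[-0.66,-0.32,0.07,0,0,-0.3,1],[-0.732,-0.35,0.07,0,0,-0.335,1],[-0.732,-0.35,0.07,0,0,-0.35,1],[-0.732,-0.35,0.07,0,0,-0.35,1],[-0.732,-0.35,0.07,0,0,-0.35,1]]])

```text
time_s: 14.78
tool_pos: [0.6089, -0.2347, 0.1783]
tool_rot: [179.9, 0.0, -172.2]
force: [1.4, 0.4, 0.8]
grip_width: 0.0869
grasp_force: 0.0
```

```bash
python3 - <<'E'
from m import *
o=get_obs(); t=o['tool_pos']; print(o['time_s'],t,o['tool_rot'],o['qpos'].round(1),o['force'])
ims=[]
for n,u,v in(('scene',360,250),('top',380,190)):
    c=cam(n);P=cloud(c)
    m=near(P,(.5685,.006),.066,.06,.082)&~near(P,(.5685,.006),.033,0,1); q=P[m]; print(n,m.sum())
    if m.sum()>50:
        A=np.c_[q[:,:2]-[.5685,.006],np.ones(len(q))]; print('tilt',np.linalg.lstsq(A,q[:,2],rcond=None)[0])
        m=near(P,(.5685,.006),.1,.06,.1); print(*circ(c,m,.074))
    m=near(P,(.609,-.235),.08,.05,.09); 
    if m.sum()>100: print(n,'nut',m.sum(),*circ(c,m,.068))
    a=c['frame'][v-70:v+70,u-70:u+70,::-1]; ims.append(cv2.resize(a,(400,400),interpolation=cv2.INTER_CUBIC))
cv2.imwrite('pics/n1.png',np.hstack(ims))
E
```

```text
14.7833 [ 0.60886594 -0.2346848   0.1783184 ] [ 1.79933549e+02  3.48973612e-03 -1.72160856e+02] [ 53.3  26.7 -46.5  84.8  19.5  76.8 103.3] [1.35712665 0.38496205 0.81579831]
scene 1231
tilt [ 0.00532629 -0.01595607  0.07452451]
[567.5   3. ] [567.3   3. ] [135.9 135.3] 73.4
scene nut 305 [ 606.9 -242.6] [ 607.4 -242.5] [88.2 20.7] 9.0
top 1108
tilt [0.00084191 0.00048773 0.07356236]
[569.3   6.3] [569.    6.3] [138.  138.5] 1.1
```

View pics/n1.png

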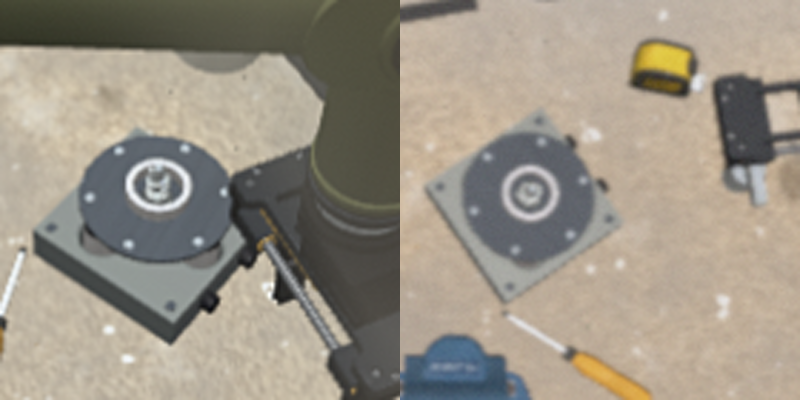

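The cover lies flat at z 0.074 and is centred on the stud, and the gripper is over the nut with its fingers across the wings. Now to grip the nut.

servo_tool(series=[[[0,0,0.1,0,0,0,1],[0,0,0.2,0,0,0,1],[0,0,0.3,0,0,0,1],[0,0,0.37,0,0,0,0.8],[0,0,0.41,0,0,0,0.6],[0,0,0.43,0,0,0,0.3],[0,0,0.43,0,0,0,0],[0,0,0.43,0,0,0,0],[0,0,0.43,0,0,0,0],[0,0,0.43,0,0,0,0],[0,0,0.43,0,0,0,0],[0,0,0.43,0,0,0,0]]], grip_force=45)

```text
time_s: 15.88
tool_pos: [0.6093, -0.2355, 0.0503]
tool_rot: [-180.0, 0.1, -172.1]
force: [0.6, -1.1, -1.0]
grip_width: 0.0348
grasp_force: 0.0
```

servo_tool(series=[[[0,0,0,0,0,0,0],[0,0,0,0,0,0,0],[0,0,0,0,0,0,0],[0,0,0,0,0,0,0],[0,0,0,0,0,0,0],[0,0,0,0,0,0,0],[0,0,0,0,0,0,0]]])

```text
time_s: 16.47
tool_pos: [0.6088, -0.2358, 0.0494]
tool_rot: [-180.0, -0.0, -172.1]
force: [-0.1, -1.2, -0.1]
grip_width: 0.0137
grasp_force: 44.9
```

servo_tool(series=[[[0,0,-0.08,0,0,0,0],[0,0,-0.18,0,0,0,0],[0,0,-0.28,0,0,0,0],[0,0,-0.38,0,0,0,0],[0,0,-0.46,0,0,0,0],[0.005,0.1,-0.47,0,0,-0.005,0],[0.01,0.22,-0.47,0,0,-0.01,0],[0.01,0.34,-0.47,0,0,-0.018,0],[0.015,0.45,-0.47,0,0,-0.018,0],[0.017,0.56,-0.47,0,0,-0.018,0],[0.017,0.64,-0.47,0,0,-0.018,0],[0.018,0.7,-0.47,0,0,-0.018,0]]])

```text
time_s: 17.47
tool_pos: [0.573, -0.0236, 0.1898]
tool_rot: [179.9, -0.1, -168.6]
force: [0.7, -0.2, -3.3]
grip_width: 0.0133
grasp_force: 44.9
```

servo_tool(series=[[[0,0.05,0,0,0,0,0],[0,0.09,0,0,0,0,0],[-0.002,0.114,0,0,0,0,0],[-0.002,0.114,0,0,0,0,0],[-0.002,0.114,0,0,0,0,0],[-0.002,0.114,0,0,0,0,0]]])

```text
time_s: 17.97
tool_pos: [0.5688, 0.0039, 0.1902]
tool_rot: [-180.0, -0.0, -169.0]
force: [-0.6, -0.5, -2.9]
grip_width: 0.0136
grasp_force: 44.9
```

```bash
python3 - <<'E'
from m import *
o=get_obs(); t=o['tool_pos']; print(o['time_s'],t,o['tool_rot'],o['qpos'].round(1),o['force'])
ims=[]
for n,u,v in(('scene',345,225),('top',353,190)):
    c=cam(n);P=cloud(c)
    m=near(P,(.569,.006),.05,.135,.18)
    print(n,m.sum(),*(circ(c,m,.16) if m.sum()>20 else []))
    a=c['frame'][v-50:v+50,u-50:u+50,::-1]; ims.append(cv2.resize(a,(400,400),interpolation=cv2.INTER_CUBIC))
cv2.imwrite('pics/n2.png',np.hstack(ims))
E
```

```text
17.9667 [0.56882402 0.00390359 0.19019344] [-1.79967768e+02 -2.22053727e-02 -1.68963143e+02] [ 43.3  16.6 -54.5  96.   14.   74.6  87.2] [-0.5900078  -0.47115316 -2.90849429]
scene 148 [563.1  -9. ] [564.2  -7.8] [39.5 33.3] 71.7
top 1
```

View pics/n2.png

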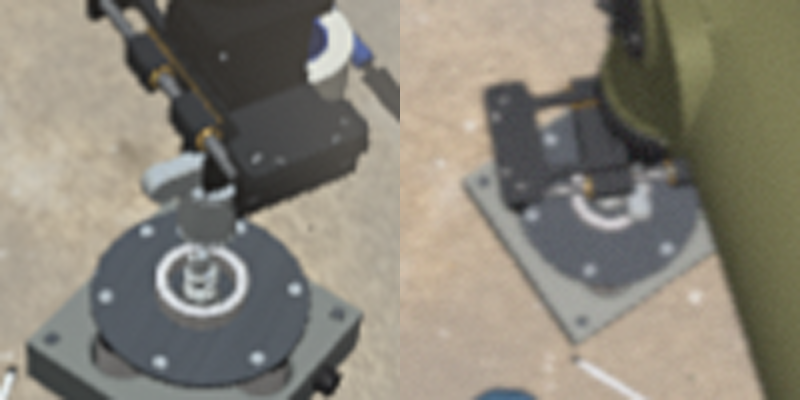

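In the scene crop the nut's hub is at (207,225), directly above the stud at (202,280), so it's aligned to about 1 mm. I'll lower it and watch the force.

servo_tool(series=[[[0,0.003,0.04,0,0,0,0],[0,0.003,0.08,0,0,0,0],[0,0.003,0.11,0,0,0,0],[0,0.003,0.13,0,0,0,0],[0,0.003,0.14,0,0,0,0],[0,0.003,0.15,0,0,0,0],[0,0.003,0.15,0,0,0,0]]])

```text
time_s: 18.65
tool_pos: [0.5683, 0.0057, 0.1447]
tool_rot: [-180.0, -0.0, -168.9]
force: [0.4, -2.2, -5.0]
grip_width: 0.0137
grasp_force: 44.9
```

servo_tool(series=[[[0,0,0.01,0,0,0,0],[0,0,0.02,0,0,0,0],[0,0,0.025,0,0,0,0],[0,0,0.025,0,0,0,0]]])

```text
time_s: 18.98
tool_pos: [0.5684, 0.0057, 0.1377]
tool_rot: [-179.9, -0.0, -168.9]
force: [-0.4, -3.3, -3.6]
grip_width: 0.0136
grasp_force: 44.9
```

servo_tool(series=[[[0,-0.002,0.006,0,0,0,0],[0,-0.002,0.012,0,0,0,0],[0,-0.002,0.018,0,0,0,0],[0,-0.002,0.018,0,0,0,0]]])

```text
time_s: 19.32
tool_pos: [0.5686, 0.0057, 0.1338]
tool_rot: [-179.9, -0.0, -168.9]
force: [-4.4, -4.1, 7.8]
grip_width: 0.0131
grasp_force: 45.0
```

servo_tool(series=[[[0.003,-0.002,-0.003,0,0,0.02,0],[0.003,-0.002,-0.002,0,0,0.05,0],[0.003,-0.002,-0.001,0,0,0.08,0],[0.003,-0.002,0.0,0,0,0.11,0],[0.003,-0.002,0.001,0,0,0.14,0],[0.003,-0.002,0.002,0,0,0.17,0],[0.003,-0.002,0.003,0,0,0.2,0],[0.003,-0.002,0.004,0,0,0.23,0],[0.003,-0.002,0.004,0,0,0.23,0]]])

```text
time_s: 20.07
tool_pos: [0.5686, 0.0063, 0.1317]
tool_rot: [179.9, 0.1, 149.7]
force: [0.5, -0.3, -1.1]
grip_width: 0.0138
grasp_force: 44.9
```

```bash
python3 - <<'E'
from h import *
o=get_obs(); print({k:np.round(v,4) for k,v in o.items()})
E
```

```text
{'time_s': np.float64(20.0667), 'qpos': array([ 36.3614,  17.5369, -46.2301, 100.3256,  13.5398,  67.7745,
        45.9869]), 'joint_velocities': array([ 0.5646,  0.2452, -0.8158,  0.1159,  0.542 ,  0.3631,  7.8364]), 'effort': array([ -0.7592, -37.1164,  -7.2338, -28.7367,  -0.5539,   0.3162,
        -0.9109]), 'tool_pos': array([0.5686, 0.0063, 0.1317]), 'tool_rot': array([1.798748e+02, 7.470000e-02, 1.496667e+02]), 'force': array([ 0.5132, -0.3387, -1.0758]), 'wrist_torque': array([-0.2279, -0.4209, -0.0027]), 'grasp_force': np.float64(44.9266), 'grip_width': np.float64(0.0138)}
```

servo_tool(series=[[[0,0,0.0012,0,0,0.035,0],[0,0,0.0025,0,0,0.07,0],[0,0,0.0037,0,0,0.105,0],[0,0,0.0049,0,0,0.14,0],[0,0,0.0061,0,0,0.175,0],[0,0,0.0073,0,0,0.21,0],[0,0,0.0086,0,0,0.245,0],[0,0,0.0098,0,0,0.28,0],[0,0,0.011,0,0,0.315,0],[0,0,0.0122,0,0,0.35,0],[0,0,0.0135,0,0,0.385,0],[0,0,0.0147,0,0,0.42,0]]])

```text
time_s: 21.07
tool_pos: [0.5695, 0.0063, 0.1272]
tool_rot: [179.8, -0.2, 74.1]
force: [3.7, -0.6, -2.8]
grip_width: 0.0133
grasp_force: 44.9
```

```bash
python3 - <<'E'
from h import *
o=get_obs(); print({k:np.round(o[k],3) for k in('tool_pos','tool_rot','force','wrist_torque','qpos')})
E
```

```text
{'tool_pos': array([0.57 , 0.006, 0.127]), 'tool_rot': array([ 1.79797e+02, -1.53000e-01,  7.40710e+01]), 'force': array([ 3.657, -0.555, -2.836]), 'wrist_torque': array([-0.297, -0.995,  0.018]), 'qpos': array([ 27.212,  15.432, -35.051, 100.852,   9.528,  66.457, -26.583])}
```

servo_tool(series=[[[0,0.002,0.0012,0,0,0.035,0],[0,0.002,0.0025,0,0,0.07,0],[0,0.002,0.0037,0,0,0.105,0],[0,0.002,0.0049,0,0,0.14,0],[0,0.002,0.0061,0,0,0.175,0],[0,0.002,0.0073,0,0,0.21,0],[0,0.002,0.0086,0,0,0.245,0],[0,0.002,0.0098,0,0,0.28,0],[0,0.002,0.011,0,0,0.315,0],[0,0.002,0.012,0,0,0.35,0],[0,0.002,0.012,0,0,0.375,0],[0,0.002,0.012,0,0,0.375,0]]])

```text
time_s: 22.07
tool_pos: [0.5703, 0.005, 0.1237]
tool_rot: [180.0, -0.3, 6.7]
force: [5.8, -2.5, -2.3]
grip_width: 0.0139
grasp_force: 44.9
```

```bash
python3 - <<'E'
from h import *
o=get_obs(); print({k:np.round(o[k],3) for k in('tool_pos','tool_rot','force','wrist_torque','qpos')})
E
```

```text
{'tool_pos': array([0.57 , 0.005, 0.124]), 'tool_rot': array([179.969,  -0.255,   6.697]), 'force': array([ 5.8  , -2.467, -2.293]), 'wrist_torque': array([-0.742, -1.2  ,  0.062]), 'qpos': array([ 19.809,  14.413, -26.285, 101.227,   6.976,  65.701, -91.912])}
```

servo_tool(series=[[[0.003,0.001,0,0,0,0.03,0],[0.003,0.001,0.001,0,0,0.06,0],[0.003,0.001,0.001,0,0,0.09,0],[0.003,0.001,0.001,0,0,0.12,0],[0.003,0.001,0.001,0,0,0.14,0],[0.003,0.001,0.001,0,0,0.14,0]]])

```text
time_s: 22.57
tool_pos: [0.5704, 0.0041, 0.1231]
tool_rot: [180.0, -0.2, -18.4]
force: [4.2, -3.8, -2.3]
grip_width: 0.0135
grasp_force: 45.1
```

```bash
python3 - <<'E'
from h import *
o=get_obs(); print({k:np.round(o[k],3) for k in('tool_pos','tool_rot','force','wrist_torque','qpos')})
E
```

```text
{'tool_pos': array([0.57 , 0.004, 0.123]), 'tool_rot': array([ 1.79962e+02, -1.71000e-01, -1.83540e+01]), 'force': array([ 4.231, -3.78 , -2.259]), 'wrist_torque': array([-1.161, -0.795,  0.42 ]), 'qpos': array([  17.198,   14.178,  -23.228,  101.241,    6.2  ,   65.675,
       -116.297])}
```

servo_tool(series=[[[0,0,0,0,0,0.012,0],[0,0,0,0,0,0.024,0],[0,0,0,0,0,0.024,0],[0,0,0,0,0,0.024,0]]])

```text
time_s: 22.9
tool_pos: [0.5704, 0.0041, 0.1231]
tool_rot: [180.0, -0.2, -22.5]
force: [4.2, -3.7, -3.2]
grip_width: 0.0137
grasp_force: 45.7
```

```bash
python3 - <<'E'
from h import *
o=get_obs(); print({k:np.round(o[k],3) for k in('tool_pos','tool_rot','force','wrist_torque')})
E
```

```text
{'tool_pos': array([0.57 , 0.004, 0.123]), 'tool_rot': array([ 1.79966e+02, -1.69000e-01, -2.24680e+01]), 'force': array([ 4.248, -3.689, -3.182]), 'wrist_torque': array([-1.065, -0.671,  0.785])}
```

servo_tool(series=[[[0,0,0,0,0,0.012,0],[0,0,0,0,0,0.012,0],[0,0,0,0,0,0.012,0]]])

```text
time_s: 23.15
tool_pos: [0.5704, 0.0042, 0.1231]
tool_rot: [180.0, -0.2, -24.6]
force: [4.4, -3.8, -4.1]
grip_width: 0.0137
grasp_force: 46.1
```

```bash
python3 - <<'E'
from h import *
o=get_obs(); print({k:np.round(o[k],3) for k in('tool_pos','tool_rot','force','wrist_torque')})
E
```

```text
{'tool_pos': array([0.57 , 0.004, 0.123]), 'tool_rot': array([ 1.7997e+02, -1.6700e-01, -2.4607e+01]), 'force': array([ 4.446, -3.835, -4.104]), 'wrist_torque': array([-1.062, -0.725,  0.908])}
```

Torque is 0.9 N m at the expected angle, so the nut is snug. Releasing and rising.

servo_tool(series=[[[0,0,0,0,0,0,0.6],[0,0,0,0,0,0,0.6],[0,0,0,0,0,0,0.6],[0,0,0,0,0,0,0.6],[0,0,0,0,0,0,0.6],[0,0,0,0,0,0,0.6],[0,0,0,0,0,0,0.6],[0,0,-0.05,0,0,0,0.6],[0,0,-0.12,0,0,0,0.6],[0,0,-0.22,0,0,0,0.6],[0,0,-0.32,0,0,0,0.6]]])

```text
time_s: 24.07
tool_pos: [0.5685, 0.0049, 0.2194]
tool_rot: [180.0, 0.1, -25.0]
force: [1.0, 0.6, 0.3]
grip_width: 0.0524
grasp_force: 0.0
```

servo_tool(series=[[[-0.1,0.1,0,0,0,0,0.6],[-0.2,0.25,0,0,0,0,0.6],[-0.3,0.4,0,0,0,0,0.6],[-0.35,0.52,0,0,0,0,0.6],[-0.35,0.65,0,0,0,0,0.6],[-0.35,0.7,0,0,0,0,0.6],[-0.35,0.7,0,0,0,0,0.6]]])

```text
time_s: 24.65
tool_pos: [0.3815, -0.147, 0.2193]
tool_rot: [179.9, -0.0, -25.6]
force: [0.1, -0.0, -0.1]
grip_width: 0.0523
grasp_force: 0.0
```

```bash
python3 - <<'E'
from m import *
o=get_obs(); print(o['time_s'],o['tool_pos'],o['force'])
ims=[]
for n,u,v in(('scene',345,245),('top',353,190)):
    c=cam(n);P=cloud(c)
    m=near(P,(.569,.006),.06,.122,.16); q=P[m]; print(n,'nut',m.sum(),*(circ(c,m,.142) if m.sum()>20 else []),np.percentile(q[:,2],[10,50,90,98]))
    m=near(P,(.5685,.006),.066,.06,.082)&~near(P,(.5685,.006),.035,0,1); q=P[m]
    A=np.c_[q[:,:2]-[.5685,.006],np.ones(len(q))]; print('cover',np.linalg.lstsq(A,q[:,2],rcond=None)[0])
    a=c['frame'][v-60:v+60,u-60:u+60,::-1]; ims.append(cv2.resize(a,(400,400),interpolation=cv2.INTER_CUBIC))
cv2.imwrite('pics/fin.png',np.hstack(ims))
E
```

```text
24.65 [ 0.38152198 -0.14696208  0.21929753] [ 0.08945687 -0.01319381 -0.11868408]
scene nut 323 [564.6  -3.1] [563.9  -3.8] [29.5 87.1] 69.0 [0.1258976  0.13854838 0.14323864 0.14469938]
cover [ 0.00569359 -0.0181927   0.07428014]
top nut 163 [566.5   8.1] [566.    7.9] [16.3 88.8] 70.6 [0.13526253 0.14088749 0.14345059 0.14515062]
cover [ 0.00061302 -0.00451457  0.07360096]
```

View pics/fin.png

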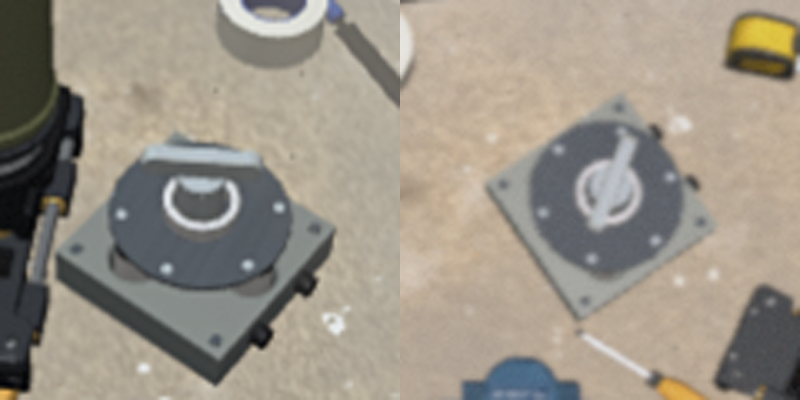

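The final picture shows the nut seated inside the collar at (200,190) in the left half and (613,185) in the right. Its top is at z ≈ 0.142 as expected, the cover is flat, and the gripper is clear. Handing in.

```bash
python3 -c "
from cell import env
print(env.sign_off())"
```

```text
the job is handed in; nothing more can be done
None
```

I put the spare cell in the empty pocket, laid the cover flat on the three cells, screwed the wing nut snug (about 0.9 N m of turning resistance), let go, and handed the job in at about 25 s; no verdict was shown.

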